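# Index the dish turntable and hold the hand lens in focus

## Task

On the dish-reading stand, pull up the spring knob, swing the turntable until the open culture dish is at the reading place next to the lamp column, and let the knob drop fully home in its hole. Then pick up the hand lens by its handle and finish while still holding it: steady and level, centred over the open dish, with the middle of the lens rim at the height of the focus pointer on the column, and resting on nothing. The dishes stay in their seats, and the other things on the bench stay where they are.

Things in the scene. Friction and masses are not known exactly. Their poses are not given: they have to be found in the camera images.
- stand: White dish-reading stand, fixed. Origin on the vertical turntable axis at bench level; z up, x from the axis to the reading place and on to the lamp column. Round base 122 mm in radius, 22 mm high, six index holes (9.5 mm) in its top, 105 mm from the axis, every 60 degrees. Lamp column 12 mm thick, 150 mm from the axis along x; its lamp head (58 x 40 mm) tops out 265 mm above the bench.
- read_point (a point): The reading place: centre of the seat position nearest the lamp column, 60 mm from the turntable axis along the stand's x, at the turntable's top face (36 mm above the bench). At the start the seat there is empty; it does not turn with the turntable.
- turntable (a joint): Angle of the turntable (rad), 0 at the start, growing counter-clockwise seen from above. It turns either way without end, easily (0.05 N m), but is locked while the plunger is in an index hole, one every 1.047 rad. The open dish starts one place (1.047 rad) to one side of the reading place.
- hub (a point): Centre of the aluminium turntable, on its axis at its top face, 36 mm above the bench. The turntable is 88 mm in radius, with six seats (white rings, 4 mm high) for dishes, centres 60 mm from the axis, every 60 degrees from the stand's x. A 32 mm wide lug on its rim, reaching 120 mm from the axis, carries the spring knob; at the start it points to the stand's -x. A 28 mm nut stands 16 mm high on the axis.
- plunger (a joint): Lift of the spring plunger (m): 0 fully home in a hole, 0.013 fully pulled. The 8 mm pin reaches 8 mm into its hole, so it is free from 0.009. The spring pulls it down with about 4 N at the bottom and 6 N at the top. Let go between two holes it rides on the base, 0.008 up, and drops in when it comes over a hole.
- knob (a point): Middle of the plunger's black round knob, on its vertical axis, 105 mm from the turntable axis. Knob 22 mm in diameter, 26 mm high (13 mm below to 13 mm above this point, which is 61.5 mm above the bench when home). Below it a steel barrel of 19 mm diameter and the lug, whose top is 25 mm below this point when home. It goes with the turntable and the plunger.
- dish_open: The open culture dish: clear, 38 mm in diameter, 12 mm high, without a lid, with tan agar in it. Loose in a ring seat of the turntable, one place to the left or right of the reading place at the start. Origin at the centre of its underside.
- dish_lidded: The other dish on the turntable, with a white lid on: 41 mm in diameter at the lid, 17 mm high. Loose in its seat, one place to the other side of the reading place. Origin at the centre of its underside. Not the one to read.
- focus_pointer: Dark collar (27 mm diameter, 14 mm high) clamped on the lamp column at a height that differs from time to time, with a thumb screw on one side and a flat steel pointer, 3 mm thick, that points level at the reading place. Origin at the collar's centre on the column axis. It cannot be moved.
- pointer_tip (a point): Tip of the focus pointer, at mid-thickness, 42 mm from the column axis and 48 mm from the vertical through the reading place. It marks the focal height of the hand lens: between 105 and 145 mm above the bench.
- loupe: Hand lens: round lens in a dark metal rim 60 mm in diameter, 16 mm thick; straight black handle 18 mm wide, 16 mm high, from 35 to 135 mm from the lens centre along the lens's -x. Origin at the lens centre, mid-thickness; z is the lens axis. 100 to 150 g, balances 42 mm from the lens centre. Lies flat to the left or right of the stand, centre 8 mm above the bench, handle roughly towards the robot.
- forceps: Bystander: steel forceps, 132 mm long, 14 mm wide and 8 mm high, lying on the other side of the stand from the hand lens. Origin at the centre of the underside.
- loose_lid: Bystander: white dish lid, 41 mm in diameter and 11 mm high, on the bench in front of the stand. Origin at the centre of its underside.
- rack_full: Bystander: orange tube rack full of green-capped tubes, 197 x 94 mm, 102 mm high over the caps, on the left. Origin at the centre of its underside.
- rack_part: Bystander: orange tube rack with four tubes, 197 x 94 mm, 58 mm high, 102 mm at the tubes, on the right. Origin at the centre of its underside.
- spray_bottle: Bystander: white bottle with a red cap, 64 mm in diameter, 170 mm high, at the back left. Origin at the centre of its underside.
- waste_beaker: Bystander: glass beaker, 90 mm in diameter, 110 mm high, at the back right. Origin at the centre of its underside.

How it is judged:
On the way, in this order (a step that is already met when the one before it is completed fails the run):
1. the plunger is pulled up clear of its hole (value of joint plunger above 0.0082 m), for 0.1 s.
2. the open dish is at the reading place and the plunger is home in its hole (value of joint plunger below 0.002 m and horizontal distance between dish_open and read_point below 0.005 m and velocity of joint turntable between -0.05 and 0.05 rad/s), for 0.2 s.
At the end, for the whole second after the job is handed in: Open dish within 5 mm of the reading place, plunger home (2 mm), both dishes seated; lens held by its handle, still, within 7 deg of level, centred over the dish within 12 mm, within 6 mm of the pointer's height, touching no stand, pointer or dish; bystanders within 30 mm of their starts (value of joint plunger below 0.002 m and horizontal distance between dish_open and read_point below 0.005 m and z of dish_open in the frame of stand between 0.032 and 0.04 m and angle between each of dish_open, dish_lidded's own z axis and vertical below 0.1 rad and z of dish_lidded in the frame of stand between 0.032 and 0.04 m and horizontal distance between loupe and dish_open below 0.012 m and z of loupe in the frame of pointer_tip between -0.006 and 0.006 m and angle between loupe's own z axis and vertical below 0.12 rad and contact force between the fingers and loupe above 1 N and x of the grasp point in the frame of loupe below -0.03 m and linear speed of loupe below 0.02 m/s and angular speed of loupe below 0.15 rad/s and contact force between loupe and stand below 0.1 N and contact force between loupe and focus_pointer below 0.1 N and contact force between loupe and dish_open below 0.1 N and contact force between loupe and dish_lidded below 0.1 N and distance of each of rack_full, rack_part, forceps, loose_lid, spray_bottle, waste_beaker from where it was at the start of the episode below 0.03 m); the arm keeps its last pose, push and grip.
It fails at once if a dish is lifted or tipped out of its seat (z of any of dish_open, dish_lidded in the frame of stand above 0.044 m or angle between any of dish_open, dish_lidded's own z axis and vertical above 0.25 rad).
It fails at once if a bystander is knocked away (distance of any of rack_full, rack_part, forceps, loose_lid, spray_bottle, waste_beaker from where it was at the start of the episode above 0.05 m).
It also fails if it takes over 56 s, if anything falls off the work surface, if the arm or the gripper's body presses on something with over 40 N, if the wrist force passes 120 N, or if a joint passes its speed limit or range.

## Robot

A 6-joint arm with a two-finger parallel gripper is mounted at the origin on the work surface. World frame = base frame: x ahead of the robot, y to its left, z up, the work surface at z = 0. Lengths are in m, angles in rad, forces in N, time in s.
With the tool pointing down it reaches from about 0.4 to 0.825 m from the base axis. Payload 7 kg.
Tool frame: the origin (TCP) lies at the very end of the fingers, on their centre line; the grasp point (between the pads) lies 19 mm behind it; x points along the fingers, y is the direction in which the jaws open and shut, and the axes are right-handed (so a half turn about x gives the same grasp; the last joint's range is limited). The gripper opens to 88 mm and grips with 3 to 60 N. Pads are 19 mm wide; open, the fingers measure 130 mm over their backs; the gripper's body (78 mm by 193 mm) begins 47 mm behind the grasp point.
Start: joints at [-0.98, 0.359, 0.012, 0, -1.224, -0.288], TCP at [0.201, -0.644, 0.227] pointing down, gripper open.
Joint ranges: [-3.07, 3.07], [-1.43, 2.12], [-1.02, 1.25], [-3.03, 1.67], [-3.05, -0], [-3.03, 3.03]. Speed limits (rad/s): [2.39, 2.39, 3.01, 3.14, 3.14, 3.14].

## Interface

Orientations are given as [roll, pitch, yaw] about the fixed x, y, z axes, in that order (R = Rz(yaw) Ry(pitch) Rx(roll)).
In Python, from station import arm gives the robot as it stands.
- The arm moves only by the shell command python3 -m inch 'ROWS' [OPENING] [FORCE]. ROWS is text: rows parted by semicolons, each of 6 numbers parted by spaces: the shift along the world's x, y, z in units of 30 mm (1.0 is 30 mm), then the turn, a rotation vector about the world's x, y, z in units of 5 degrees (1.0 is 5 degrees). In form: dx dy dz wx wy wz; .... A call has 1 to 12 rows; each row shifts and turns the commanded pose from where the row before left it; what a row does not reach is not made up. A row lasts 1/8 s, in which the tool goes at most 62.5 mm and 10.7 degrees, less where a joint would pass 70% of its speed; a pose out of reach is approached as far as the arm can. A call is refused whole if a number of a shift passes 1 or a number of a turn 1, either way. A call with a gripper value outside its range is refused whole. OPENING is the opening, from 0 (shut) to 1 (fully open), set as the call begins (- or left out, the last holds). The fingers move at their own pace and stop on an object; FORCE is the grip in N (left out, the last holds). Time passes only in rows, so rows that do not move let the fingers close. It gives the time, the measured TCP pose, the force and the opening at its end, in the units of the state.
- arm.get_state(): the state, without advancing time (a new reading comes with each control period).
- arm.grab_frame(name): name is "scene" or "top" or "wrist"; returns a dict with "frame" (400x640x3 uint8, red, green, blue), "range_z" (400x640 float32, m along the optical axis (not along the pixel's ray), 0 where there is no reading), "mtx" (3x3 intrinsics, pixels), "pose" (4x4, takes a point from camera to world coordinates). Camera axes: x right, y up, looking along -z (the intrinsics and any distortion apply to the point x, -y, -z); pixel columns grow to the right and rows downward; lengths in m; the calibration is good to about 2 mm. A picture is of the moment at which its call begins.
- arm.job_done(): hands the job in, once; it reports no verdict.
Trained networks look in a picture, given as the dict that the camera call returned (one of the last four; its "shot" number tells which), for a name from the list of things; names that differ only in an ending like _2 or _b are one class to them, and where a whole thing is asked for, a point or a joint stands for the part that bears it (a point fixed in the world has none). Each returns a list of dicts, best first, with "confidence" (0 to 1); they miss things now and then, are a little off and sometimes report something else, mostly with a low value. They report only what shows in the picture. A call takes as long as a camera call.
- arm.search_frame(picture, target): "extent" ([centre column, centre row, width, height] as shares, 0 to 1, of the picture: columns of its width, rows of its height, round what is visible of it).
- arm.masks_of(picture, target): "mask" (400x640 bool, what is visible of it) and "extent" ([centre column, centre row, width, height] as shares, 0 to 1, of the picture: columns of its width, rows of its height, round what is visible of it).
- arm.place_of(picture, target): "position" ([column, row] as shares, 0 to 1, of the picture: columns of its width, rows of its height: a listed point, or the origin of a listed thing).
The state is a dict: "t": time; "q": joint angles; "qd": joint speeds; "joint_efforts": joint torques, N m; "eef_pos": TCP position; "ee_rot": TCP orientation; "force": force on the tool from outside, world axes, zero at the start; "moment": the same for the moment, N m; "width": finger opening in m.
Only numpy, scipy, OpenCV 4.12 (cv2) and the standard library are available. Lean on these libraries where they do the work, as an engineer would, in place of code of your own. Each camera call takes 0.05 s, during which the arm holds its last target. There are 200 camera calls.

## Working session

There is one attempt and no reset: what is moved stays moved. The work goes in short steps, Python scripts to look and compute and a shell command to move; the robot and the scene stay as the last step left them, time stands still between calls to the robot, and variables do not carry over. Pictures are saved under pics/ and viewed, about 8 in all and at most 12, crops included, and the job is handed in when it is done.

```bash
mkdir -p pics; cat > h.py <<'E'
import numpy as np, cv2
from station import arm
def ray(f,uv):
    K=f["mtx"];T=f["pose"];u=np.array(uv)*[640,400]
    d=np.array([(u[0]-K[0,2])/K[0,0],-(u[1]-K[1,2])/K[1,1],-1.])
    return T[:3,3],T[:3,:3]@d
def depthpt(f,uv):
    o,d=ray(f,uv);z=f["range_z"][int(uv[1]*400),int(uv[0]*640)]
    return o+d*z
def atz(f,uv,z):
    o,d=ray(f,uv);return o+d*(z-o[2])/d[2]
def tri(r):
    A=np.zeros((3,3));b=np.zeros(3)
    for o,d in r:
        d=d/np.linalg.norm(d);P=np.eye(3)-np.outer(d,d);A+=P;b+=P@o
    x=np.linalg.solve(A,b)
    return x,[round(float(np.linalg.norm(np.cross(x-o,d/np.linalg.norm(d)))),4) for o,d in r]
def save(f,n): cv2.imwrite(f"pics/{n}.png",f["frame"][:,:,::-1])
E
python3 - <<'E'
from h import *
np.set_printoptions(precision=4,suppress=True)
s=arm.get_state();print(s)
F={n:arm.grab_frame(n) for n in("scene","top")}
for n,f in F.items(): save(f,n+"0"); print(n,f["pose"][:3,3],f["mtx"][0,0])
for t in["stand","hub","knob","read_point","dish_open","dish_lidded","focus_pointer","pointer_tip","loupe","forceps","loose_lid","rack_full","rack_part","spray_bottle","waste_beaker"]:
    rs=[]
    for n,f in F.items():
        p=arm.place_of(f,t)
        if p: 
            q=p[0]; rs.append(ray(f,q["position"])); print(t,n,np.array(q["position"])*[640,400],round(q["confidence"],2),depthpt(f,q["position"]))
    if len(rs)==2: print("   tri",*tri(rs))
E
```

```text
{'t': 0.0, 'q': array([-0.9799,  0.3594,  0.0111, -0.0004, -1.2241, -0.288 ]), 'qd': array([-0.0004, -0.    , -0.0006,  0.0023,  0.0004,  0.001 ]), 'joint_efforts': array([ -0.0019, -58.2725,  29.3053,   6.9973,   0.0069,  -0.0002]), 'eef_pos': array([ 0.2011, -0.6438,  0.2256]), 'ee_rot': array([1.658 , 1.5691, 1.9607]), 'force': array([-0.3817, -0.2946, -0.1748]), 'moment': array([-0.013 , -0.0043, -0.0449]), 'width': 0.08745219974381066}
scene [ 1.1757 -0.6133  1.2639] 436.9825285033145
top [0.3459 0.0007 1.414 ] 443.3653551352332
stand scene [322.688 221.48 ] 0.62 [ 0.5837 -0.0039  0.0377]
stand top [325.312 198.6  ] 0.96 [0.5588 0.01   0.0514]
   tri [0.5669 0.0114 0.0046] [0.0014, 0.0014]
hub scene [322.624 218.2  ] 0.63 [0.5742 0.0056 0.0381]
hub top [320.896 143.8  ] 0.73 [0.7063 0.0254 0.1501]
   tri [ 0.6677 -0.0189  0.1816] [0.0521, 0.0521]
knob scene [297.216 191.92 ] 0.4 [0.4069 0.0441 0.0029]
knob top [324.928 231.48 ] 0.47 [0.4544 0.0091 0.0772]
   tri [0.4531 0.0074 0.0767] [0.0021, 0.0021]
read_point scene [321.728 222.2  ] 0.63 [ 0.5844 -0.0093  0.0397]
read_point t
[... 1293 characters left out ...]
k_full scene [407.808 151.8  ] 0.8 [0.6037 0.4398 0.0571]
rack_full top [177.408 188.8  ] 0.93 [0.5725 0.4557 0.1032]
   tri [0.585  0.4829 0.0133] [0.0047, 0.0047]
rack_part scene [211.392 325.68 ] 0.69 [ 0.6144 -0.4972  0.0578]
rack_part top [479.808 196.4  ] 0.72 [ 0.5731 -0.4665  0.0588]
   tri [ 0.584  -0.4903 -0.0085] [0.0007, 0.0007]
spray_bottle scene [409.408 186.8  ] 0.85 [0.7033 0.3236 0.0353]
spray_bottle top [223.232 158.32 ] 0.55 [0.6712 0.3247 0.0947]
   tri [0.6926 0.3459 0.0067] [0.0005, 0.0005]
waste_beaker scene [270.592 313.88 ] 0.94 [ 0.6884 -0.3427  0.0006]
waste_beaker top [431.872 163.12 ] 0.9 [ 0.6646 -0.31    0.105 ]
   tri [ 0.689  -0.3388 -0.0036] [0.0037, 0.0037]
```

```bash
python3 - <<'E'
import cv2,numpy as np
a=cv2.imread("pics/top0.png")[110:290,210:450];b=cv2.imread("pics/scene0.png")[130:310,240:440]
a=cv2.resize(a,(800,600))[:, :];a=cv2.resize(a,(440,330),interpolation=cv2.INTER_AREA)
a=cv2.resize(cv2.imread("pics/top0.png")[110:270,220:420],(400,320),interpolation=2)
b=cv2.resize(cv2.imread("pics/scene0.png")[130:290,240:440],(400,320),interpolation=2)
cv2.imwrite("pics/c0.png",np.hstack([a,b]))
E
```

```text
(no output)
```

View pics/c0.png

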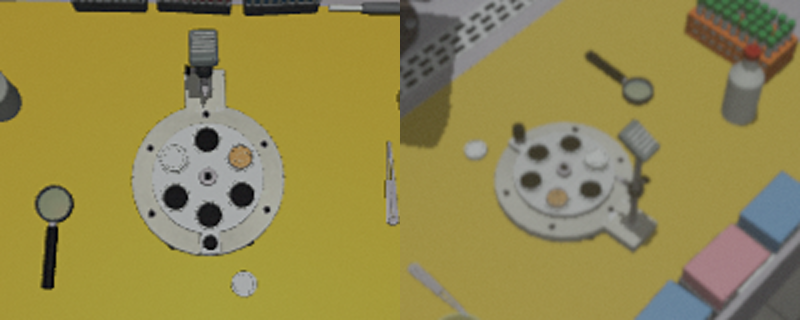

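Top view: open dish (tan) at px (340,188) on the −y side, lidded at (306,188), knob at (325,231), lens on the left (+y), lid at (342,252), forceps on the right. So the turntable must go +60° (CCW), taking the knob towards −y. I'm moving over there for a close look.

```bash
python3 -m inch '0.8 0.8 0.2 0 0 0; 0.8 1 0.2 0 0 0; 0.8 1 0.2 0 0 0; 0.8 1 0 0 0 -0.5; 0.8 1 0 0 0 -0.5; 0.8 1 0 0 0 -0.5; 0.8 1 0 0 0 -0.5; 0.8 1 0 0 0 -0.5; 0.3 1 0 0 0 0; 0 1 0 0 0 0; 0 1 0 0 0 0; 0 1 0 0 0 0' 0.5 20 && python3 -m inch '0 1 0 0 0 0;0 1 0 0 0 0;0 1 0 0 0 0;0 1 0 0 0 0;0 1 0 0 0 0;0 1 0 0 0 0;0 1 0 0 0 0;0 1 0 0 0 0;0 1 0 0 0 0;0 0.9 0 0 0 0;0 0 0 0 0 0; 0 0 0 0 0 0'
cat > look.py <<'E'
import sys
from h import *
np.set_printoptions(precision=4,suppress=True)
f=arm.grab_frame("wrist");s=arm.get_state();print(s["t"],s["eef_pos"],s["ee_rot"],s["q"],s["force"]);print("cam",f["pose"][:3,3])
save(f,sys.argv[1])
Z=dict(a.split("=") for a in sys.argv[2:])
for t,z in Z.items():
    for q in arm.place_of(f,t)[:2]:
        p=q["position"];print(t,np.array(p)*[640,400],round(q["confidence"],2),"depth",depthpt(f,p),"atz",atz(f,p,float(z)))
E
python3 look.py w1 knob=.0615 hub=.036 read_point=.036 dish_open=.04 dish_lidded=.04 pointer_tip=.125
```

```text
t: 3.1
eef_pos: [0.4022, -0.2893, 0.2447]
ee_rot: [-0.329, 1.57, -0.244]
force: [0.0, 0.1, -0.5]
width: 0.0436
t: 4.6
eef_pos: [0.4022, 0.0066, 0.2446]
ee_rot: [-0.371, 1.571, -0.285]
force: [-1.5, 0.7, 1.0]
width: 0.044
4.65 [0.4022 0.0063 0.2446] [0.01   1.5707 0.0945] [ 0.5128 -0.1278 -0.5098  0.     -1.1887 -1.9991] [ 0.7394  0.1128 -0.1654]
cam [ 0.3185 -0.0006  0.4028]
knob [317.888 230.2  ] 0.91 depth [0.454  0.0093 0.0748] atz [0.4595 0.0097 0.0615]
hub [315.328 300.32 ] 0.71 depth [0.3697 0.0027 0.325 ] atz [0.56   0.0149 0.036 ]
read_point [307.008 343.8  ] 0.68 depth [0.6224 0.0096 0.0368] atz [0.623  0.0096 0.036 ]
dish_open [269.184 323.88 ] 0.57 depth [ 0.3751 -0.0083  0.3285] atz [ 0.5946 -0.038   0.04  ]
dish_lidded [354.112 326.88 ] 0.91 depth [0.3739 0.0126 0.3289] atz [0.5903 0.0644 0.04  ]
dish_lidded [ 49.408 351.12 ] 0.32 depth [ 0.3996 -0.074   0.3161] atz [ 0.6574 -0.3076  0.04  ]
pointer_tip [269.824 154.48 ] 0.45 depth [ 0.3945 -0.0493  0.0115] atz [ 0.3725 -0.0352  0.125 ]
pointer_tip [513.728 274.   ] 0.33 depth [0.3592 0.052  0.323 ] atz [0.4601 0.1825 0.125 ]
```

View pics/w1.png

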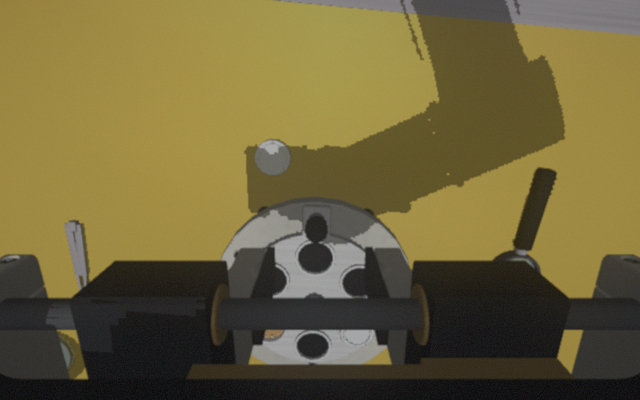

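```bash
cat > fit.py <<'E'
from h import *
from scipy.optimize import least_squares
np.set_printoptions(precision=4,suppress=True)
f=arm.grab_frame("wrist");K=f["mtx"];T=f["pose"];d=f["range_z"]
v,u=np.mgrid[:400,:640]
P=np.stack([(u-K[0,2])/K[0,0]*d,-(v-K[1,2])/K[1,1]*d,-d],-1)@T[:3,:3].T+T[:3,3]
P[d==0]=9
z=P[...,2];xy=P[...,:2]
def circ(p,r,c0):
    s=least_squares(lambda c:np.hypot(*(p-c).T)-r,c0,loss="soft_l1",f_scale=.001);return s.x,np.sqrt(np.mean((np.hypot(*(p-s.x).T)-r)**2)),len(p)
near=np.hypot(*(np.moveaxis(xy,-1,0)-np.array([.56,.013])[:,None,None]))
kn=(z>.068)&(z<.1)&(np.hypot(xy[...,0]-.454,xy[...,1]-.009)<.03)
print("knobtop n",kn.sum(),P[kn].mean(0),"zmax",np.percentile(z[kn],[5,50,95]),"ext",xy[kn].min(0),xy[kn].max(0))
for zlo,zhi,r in((.017,.027,.122),(.031,.039,.088)):
    m=((z>zlo)&(z<zhi)&(near<.14)).astype(np.uint8)
    # outermost point per bearing
    p=xy[m>0];a=np.degrees(np.arctan2(*(p-[.56,.013]).T[::-1])).astype(int);rr=np.hypot(*(p-[.56,.013]).T)
    e=np.array([p[a==k][np.argmax(rr[a==k])] for k in np.unique(a)])
    e=e[abs(np.hypot(*(e-[.56,.013]).T)-r)<.012]
    print(r,np.median(z[m>0]),circ(e,r,[.56,.013]))
E
python3 fit.py
```

```text
knobtop n 375 [0.4559 0.0072 0.0737] zmax [0.0698 0.0742 0.0755] ext [ 0.4456 -0.0039] [0.4682 0.0184]
0.122 0.02207468063458945 (array([0.5625, 0.0128]), np.float64(0.004134871681162483), 205)
0.088 0.03633126265593567 (array([0.5616, 0.0127]), np.float64(0.002037644840130721), 158)
```

```bash
python3 -m inch '0.8 0 -0.5 0 0 -0.3; 0.8 0.03 -1 0 0 0; 0.2 0 -1 0 0 0; 0 0 -1 0 0 0; 0 0 -1 0 0 0; 0 0 0 0 0 0' && python3 look.py w2 knob=.0615 && python3 fit.py
```

```text
t: 5.75
eef_pos: [0.4548, 0.0069, 0.1078]
ee_rot: [-2.801, 1.566, -2.744]
force: [-1.2, 0.1, 0.5]
width: 0.044
5.8 [0.4559 0.0072 0.1093] [-2.6382  1.5687 -2.5798] [ 0.4502  0.1148 -0.615   0.0003 -0.8431 -1.9628] [0.1851 0.0711 0.1575]
cam [0.3717 0.0022 0.2664]
knob [320.768 235.   ] 0.82 depth [0.4531 0.0073 0.0743] atz [0.4585 0.0077 0.0615]
knobtop n 1056 [0.4558 0.0072 0.0737] zmax [0.0698 0.0741 0.0754] ext [ 0.4459 -0.0043] [0.4682 0.0188]
0.122 0.022016011338445163 (array([0.563, 0.013]), np.float64(0.00035443730772833433), 121)
0.088 0.036236649436438895 (array([0.5622, 0.013 ]), np.float64(0.0019373326314217243), 37)
```

View pics/w2.png

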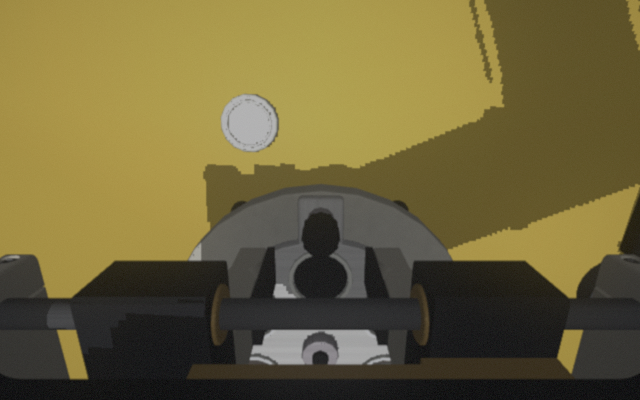

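Knob (dark, px (320,230)) sits centred between the open fingers; two views agree to 1 mm. I'll descend and grip.

```bash
python3 -m inch '0.03 0 -0.7 0 0 0; 0 0 -0.7 0 0 0; 0 0 -0.7 0 0 0; 0 0 0 0 0 0' && python3 -m inch '0 0 0 0 0 0;0 0 0 0 0 0;0 0 0 0 0 0; 0 0 0 0 0 0' 0 30
```

```text
t: 6.4
eef_pos: [0.4571, 0.0076, 0.0467]
ee_rot: [-2.729, 1.57, -2.671]
force: [0.7, 0.6, 0.6]
width: 0.0437
t: 6.9
eef_pos: [0.4577, 0.0078, 0.0474]
ee_rot: [0.212, 1.569, 0.271]
force: [-1.9, 0.5, 6.7]
width: 0.0211
```

```bash
python3 -m inch '0 0 0.13 0 0 0; 0 0 0.13 0 0 0; 0 0 0.12 0 0 0;0 0 0 0 0 0; 0 0 0 0 0 0'; python3 - <<'E'
from h import *
print(arm.get_state())
hub=np.array([.5622,.013])
a=np.arctan2(.0075-.013,.457-.5622);print("bearing",a)
for k in range(12):
    p=lambda i:.1055*np.array([np.cos(a+np.radians(5*i)),np.sin(a+np.radians(5*i))])
    print(k,np.round((p(k+1)-p(k))/.03,3))
E
```

```text
t: 7.52
eef_pos: [0.4575, 0.0078, 0.058]
ee_rot: [0.361, 1.57, 0.42]
force: [4.7, -0.1, -6.6]
width: 0.0214
{'t': 7.525, 'q': array([ 4.49561134e-01,  1.92303754e-01, -6.74219762e-01,  3.09348746e-05,
       -7.03606279e-01, -1.96194243e+00]), 'qd': array([3.01376497e-04, 3.70298869e-03, 4.52069479e-04, 2.05347895e-03,
       7.77215330e-05, 1.72325285e-04]), 'joint_efforts': array([-1.79115431e-01, -3.79422033e+01,  1.87185645e+01,  4.49934661e+00,
       -1.77061055e+00,  6.72358161e-03]), 'eef_pos': array([0.45748458, 0.0077741 , 0.05797187]), 'ee_rot': array([0.36110453, 1.57012949, 0.41954313]), 'force': array([ 4.68343021, -0.14075801, -6.5965677 ]), 'moment': array([ 0.23922095, -1.78939823, -0.06205528]), 'width': 0.021413580933332094}
bearing -3.0893588410790556
0 [ 0.029 -0.305]
1 [ 0.056 -0.302]
2 [ 0.082 -0.296]
3 [ 0.107 -0.287]
4 [ 0.132 -0.277]
5 [ 0.156 -0.264]
6 [ 0.178 -0.25 ]
7 [ 0.199 -0.233]
8 [ 0.219 -0.215]
9 [ 0.237 -0.195]
10 [ 0.253 -0.174]
11 [ 0.267 -0.151]
```

```bash
python3 -m inch '0.03 -0.305 0 0 0 1; 0.056 -0.302 0 0 0 1; 0.082 -0.296 0 0 0 1; 0.107 -0.287 0 0 0 1; 0.132 -0.277 0 0 0 1; 0.156 -0.264 0 0 0 1; 0 0 0 0 0 0'
```

```text
t: 8.4
eef_pos: [0.4743, -0.0443, 0.0577]
ee_rot: [0.704, 1.57, 1.285]
force: [5.1, 2.9, -6.1]
width: 0.0215
```

```bash
python3 -m inch '0.178 -0.25 0 0 0 1; 0.199 -0.233 0 0 0 1; 0.219 -0.215 0 0 0 1; 0.237 -0.195 0 0 0 1; 0.253 -0.174 0 0 0 1; 0.267 -0.151 0 0 0 1; 0 0 0 0 0 0; 0 0 0 0 0 0' && python3 - <<'E'
from h import *
s=arm.get_state();print(s["eef_pos"],s["force"],s["q"],s["ee_rot"])
f=arm.grab_frame("top");save(f,"t2")
g=arm.grab_frame("scene");save(g,"s2")
for n,F in(("top",f),("scene",g)):
  for t in("dish_open","dish_lidded","pointer_tip","loupe"):
    for q in arm.place_of(F,t)[:1]: print(n,t,q["confidence"],np.array(q["position"])*[640,400],depthpt(F,q["position"]),atz(F,q["position"],.04))
a=cv2.resize(cv2.imread("pics/t2.png")[110:270,220:420],(400,320),interpolation=2)
b=cv2.resize(cv2.imread("pics/s2.png")[130:290,240:440],(400,320),interpolation=2)
cv2.imwrite("pics/c2.png",np.hstack([a,b]))
E
```

```text
t: 9.4
eef_pos: [0.5141, -0.0804, 0.0576]
ee_rot: [1.647, 1.57, 2.75]
force: [3.0, 2.9, -5.8]
width: 0.0214
[ 0.51405803 -0.08043752  0.0576496 ] [ 3.00882196  2.86903466 -5.79894599] [ 2.21968049e-01  2.85194987e-01 -5.39132622e-01 -6.46629855e-04
 -7.47092806e-01 -6.89162133e-01] [1.64691389 1.57003316 2.75004158]
top dish_open 0.39 [322.688 181.68 ] [0.53229394 0.01369455 0.46031512] [0.61444016 0.01940038 0.04      ]
top pointer_tip 0.6 [323.2  156.88] [0.69797013 0.01951286 0.02778546] [0.69486794 0.01934752 0.04      ]
top loupe 0.87 [249.984 211.68 ] [0.46025085 0.16591996 0.484318  ] [0.51489893 0.24485985 0.04      ]
scene dish_open 0.49 [332.8 225.2] [0.62046995 0.00714054 0.04083495] [0.62009089 0.00756409 0.04      ]
scene dish_lidded 0.53 [325.504 198.8  ] [0.52773879 0.06870133 0.04625757] [0.52440871 0.07220612 0.04      ]
scene pointer_tip 0.49 [322.112 217.2  ] [0.57454412 0.00282948 0.04718147] [0.57099574 0.00646598 0.04      ]
scene loupe 0.7 [355.072 178.08 ] [0.52602752 0.2301251  0.0197461 ] [0.53660418 0.2163949  0.04      ]
```

View pics/c2.png

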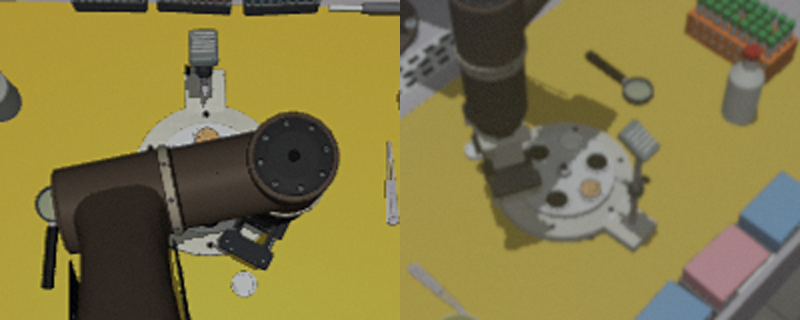

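Tan dish is now at the reading place (top crop (205,137)). Lowering the plunger.

```bash
python3 -m inch '0 0 -0.12 0 0 0; 0 0 -0.12 0 0 0; 0 0 -0.12 0 0 0; 0 0 0 0 0 0; 0 0 0 0 0 0'
```

```text
t: 10.52
eef_pos: [0.5151, -0.0809, 0.0475]
ee_rot: [-1.228, 1.57, -0.122]
force: [2.5, 3.1, -0.5]
width: 0.0212
```

```bash
python3 -m inch '0 0 -0.05 0 0 0; 0 0 0 0 0 0; 0 0 0 0 0 0' && python3 -m inch '0 0 0 0 0 0; 0 0 0 0 0 0; 0 0 0 0 0 0;0 0 0 0 0 0' 0.5 && python3 -m inch '0 0 1 0 0 0; 0 0 1 0 0 0; 0 0 1 0 0 0; 0 0 0 0 0 0' && sed -i 's/\.454,/.5144,/;s/\.454/.5144/;s/xy\[...,1\]-\.009/xy[...,1]+.0805/' fit.py && python3 fit.py && python3 look.py w3 knob=.0615
```

```text
t: 10.9
eef_pos: [0.5158, -0.0812, 0.0473]
ee_rot: [-1.369, 1.568, -0.262]
force: [-0.6, 1.6, 12.1]
width: 0.0211
t: 11.4
eef_pos: [0.5143, -0.081, 0.0454]
ee_rot: [2.305, 1.57, -2.872]
force: [-0.1, 0.6, -0.7]
width: 0.044
t: 11.9
eef_pos: [0.5161, -0.0807, 0.138]
ee_rot: [-1.0, 1.566, 0.106]
force: [-0.5, 0.2, -0.5]
width: 0.0441
knobtop n 848 [ 0.515  -0.0824  0.0737] zmax [0.0699 0.0741 0.0754] ext [ 0.5041 -0.0929] [ 0.5271 -0.0703]
0.122 0.02200890719735582 (array([0.563 , 0.0135]), np.float64(0.00041232293580617096), 136)
0.088 0.036180117207896545 (array([0.5627, 0.0128]), np.float64(0.002043087406359178), 76)
12.0 [ 0.5144 -0.0808  0.1355] [0.0431 1.5705 1.1486] [ 0.2212  0.1869 -0.4515 -0.0003 -0.9321 -0.6864] [-1.3877  0.089  -1.0198]
cam [ 0.4769 -0.1555  0.2945]
knob [319.424 213.8  ] 0.96 depth [ 0.5133 -0.0845  0.0744] atz [ 0.5154 -0.0803  0.0615]
```

```bash
grep -n "kn=" fit.py
```

```text
12:kn=(z>.068)&(z<.1)&(np.hypot(xy[...,0]-.5144,xy[...,1]+.0805)<.03)
```

Plunger is home: knob top reads 0.0741 m, same as at the start. Now I'll measure the pointer with the wrist camera from above, then go to the lens.

```bash
python3 -m inch '0 0 1 0 0 0; 0 0 1 0 0 0; 0 0 1 0 0 0; 0 0.3 1 0 0 0; 0.6 0.5 1 0 0 0; 0.8 1 0.5 0 0 0; 0.8 1 0 0 0 0; 0.9 1 0 0 0 0; 0.9 1 0 0 0 0; 0.8 0.9 0 0 0 0;0 0 0 0 0 0; 0 0 0 0 0 0' && python3 look.py w4 pointer_tip=.125 read_point=.036 dish_open=.04 hub=.036 focus_pointer=.125 && python3 -m inch '0 1 0 0 0 0; 0 1 0 0 0 0; 0 0 0 0 0 0; 0 0 0 0 0 0' && python3 look.py w5 pointer_tip=.125 read_point=.036 dish_open=.04 hub=.036 loupe=.008
python3 -c "
import cv2,numpy as np
cv2.imwrite('pics/c4.png',np.hstack([cv2.imread('pics/w4.png')[:,120:520],cv2.imread('pics/w5.png')[:,120:520]]))"
```

```text
t: 13.55
eef_pos: [0.6582, 0.09, 0.2991]
ee_rot: [2.411, 1.568, -2.767]
force: [0.3, -1.1, -0.8]
width: 0.0439
13.6 [0.6581 0.0897 0.2998] [ 2.4295  1.5691 -2.7482] [ 0.4284  0.3084  0.1038 -0.0001 -1.3679 -0.8936] [-0.4604 -0.084   0.715 ]
cam [0.6207 0.0154 0.4575]
pointer_tip [272.576 117.32 ] 0.63 depth [0.6702 0.0195 0.1258] atz [0.6703 0.0195 0.125 ]
read_point [315.52  88.4 ] 0.61 depth [0.6249 0.0145 0.0401] atz [0.6249 0.0145 0.036 ]
dish_open [317.632  90.8  ] 0.6 depth [0.6239 0.0178 0.0432] atz [0.6239 0.0179 0.04  ]
hub [365.888  58.6  ] 0.66 depth [0.5635 0.0117 0.0523] atz [0.5612 0.0115 0.036 ]
focus_pointer [232.32 142.68] 0.65 depth [0.7064 0.0222 0.1552] atz [0.715  0.0229 0.125 ]
t: 14.35
eef_pos: [0.6585, 0.1498, 0.3009]
ee_rot: [-0.984, 1.571, 0.122]
force: [0.0, -0.4, -0.2]
width: 0.0437
14.4 [0.6585 0.1495 0.3009] [-0.9053  1.5706  0.2001] [ 0.5113  0.3259  0.1309  0.0001 -1.3756 -0.9768] [ 0.2726 -0.0785 -0.2717]
cam [0.6206 0.0751 0.459 ]
pointer_tip [241.28  53.92] 0.85 depth [0.6846 0.0034 0.0225] atz [0.6695 0.0202 0.125 ]
read_point [387.776  38.2  ] 0.37 depth [0.5355 0.0639 0.0517] atz [0.5322 0.0635 0.036 ]
dish_open [294.272  39.   ] 0.93 depth [0.6234 0.0194 0.0427] atz [0.6234 0.019  0.04  ]
dish_open [200.384  79.28 ] 0.51 depth [0.7072 0.025  0.1445] atz [0.736  0.0084 0.04  ]
hub [342.272   5.6  ] 0.59 depth [0.5649 0.015  0.0516] atz [0.5627 0.0127 0.036 ]
loupe [454.592 179.68 ] 0.92 depth [0.5163 0.2557 0.0118] atz [0.5155 0.2572 0.008 ]
```

View pics/c4.png

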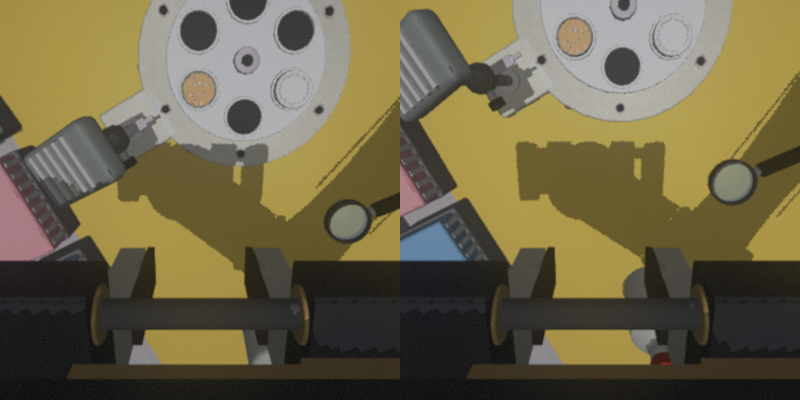

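Pointer tip is at px (272,117) in the first view. Its top surface reads 0.1258 m, so mid-thickness is ≈0.1243; the position matches the geometry. The open dish (tan) is at ≈(0.6237,0.0185) and the read point at ≈(0.6225,0.0165). Next: a look at the lens.

```bash
python3 -m inch '-0.4 0.3 0 0 0 -1; -0.4 0.3 0 0 0 -1; -0.4 0.3 0 0 0 -1; -0.4 0.3 0 0 0 -1; -0.4 0.3 -0.3 0 0 -1; -0.4 0.3 -0.3 0 0 -1; -0.4 0.3 -0.3 0 0 -1; -0.4 0.3 -0.3 0 0 -1; -0.4 0.3 -0.3 0 0 -1; -0.4 0.3 -0.3 0 0 -1; -0.5 0.3 -0.3 0 0 -1; -0.5 0.3 -0.3 0 0 -1' && python3 -m inch '0 0.1 -0.3 0 0 -0.7; 0 0 0 0 0 -0.7; 0 0 0 0 0 0;0 0 0 0 0 0' && python3 look.py w6 loupe=.008
cat > lens.py <<'E'
from h import *
np.set_printoptions(precision=4,suppress=True)
f=arm.grab_frame("wrist");K=f["mtx"];T=f["pose"];d=f["range_z"]
s=arm.get_state();r=s["ee_rot"];print("yaw",(r[2]-r[0]),s["eef_pos"])
m=arm.masks_of(f,"loupe");print([x["confidence"] for x in m]);m=m[0]["mask"]
v,u=np.nonzero(m&(d>0));D=d[v,u]
P=np.stack([(u-K[0,2])/K[0,0]*D,-(v-K[1,2])/K[1,1]*D,-D],-1)@T[:3,:3].T+T[:3,3]
print(len(P),P.min(0),P.max(0),np.percentile(P[:,2],[5,50,95]))
xs=np.arange(P[:,0].min(),P[:,0].max(),.01)
for a in xs:
    q=P[(P[:,0]>=a)&(P[:,0]<a+.01)]
    if len(q)>4: print(round(a+.005,4),"y",q[:,1].min().round(4),q[:,1].max().round(4),"mid",((q[:,1].min()+q[:,1].max())/2).round(4),"z",np.median(q[:,2]).round(4))
E
python3 lens.py
```

```text
t: 16.15
eef_pos: [0.5083, 0.2582, 0.2285]
ee_rot: [0.735, 1.571, 0.79]
force: [0.8, 0.4, 0.2]
width: 0.0437
t: 16.65
eef_pos: [0.5088, 0.261, 0.2198]
ee_rot: [0.83, 1.57, 0.767]
force: [0.3, -1.1, -0.0]
width: 0.0439
16.7 [0.5088 0.261  0.2198] [0.6734 1.5705 0.6105] [ 0.8161  0.1944 -0.2306  0.0001 -1.1454 -2.4498] [ 0.0363  0.4573 -0.8329]
cam [0.425  0.2661 0.378 ]
loupe [313.92 179.92] 0.83 depth [0.5187 0.2544 0.0115] atz [0.5196 0.2543 0.008 ]
yaw -0.0633168145181835 [0.5088 0.2611 0.2198]
[0.68]
4480 [ 0.3826  0.2275 -0.0007] [0.5482 0.2894 0.0189] [0.009  0.0143 0.0169]
0.3876 y 0.2533 0.2718 mid 0.2626 z 0.0153
0.3976 y 0.2532 0.2717 mid 0.2624 z 0.0158
0.4076 y 0.2507 0.2711 mid 0.2609 z 0.0157
0.4176 y 0.2515 0.2705 mid 0.261 z 0.0156
0.4276 y 0.2526 0.2715 mid 0.2621 z 0.0157
0.4376 y 0.2524 0.2714 mid 0.2619 z 0.0156
0.4476 y 0.2521 0.2697 mid 0.2609 z 0.0157
0.4576 y 0.2514 0.2681 mid 0.2597 z 0.0158
0.4676 y 0.252 0.269 mid 0.2605 z 0.0159
0.4776 y 0.2512 0.2689 mid 0.2601 z 0.0156
0.4876 y 0.2451 0.2709 mid 0.258 z 0.0141
0.4976 y 0.2339 0.2828 mid 0.2583 z 0.0109
0.5076 y 0.2287 0.2874 mid 0.2581 z 0.0111
0.5176 y 0.2291 0.2894 mid 0.2592 z 0.0114
0.5276 y 0.2275 0.2889 mid 0.2582 z 0.0113
0.5376 y 0.2333 0.2845 mid 0.2589 z 0.0106
0.5476 y 0.2443 0.2754 mid 0.2599 z 0.0152
```

View pics/w6.png

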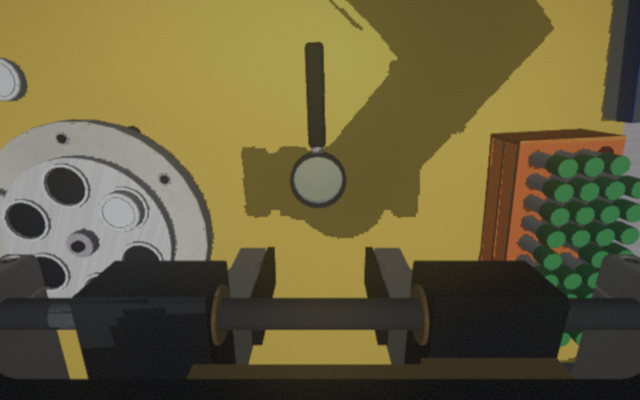

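Lens at px (318,180), handle up to (314,45). The grasp point will be 70 mm behind the lens centre.

```bash
python3 -m inch '-0.7 0 -0.7 0 0 0.35; -0.7 0 -1 0 0 0; -0.63 -0.01 -1 0 0 0; 0 0 -1 0 0 0; 0 0 -1 0 0 0; 0 0 -1 0 0 0; 0 0 -0.7 0 0 0; 0 0 -0.4 0 0 0; 0 0 -0.3 0 0 0; 0 0 0 0 0 0; 0 0 0 0 0 0'
```

```text
t: 18.23
eef_pos: [0.4481, 0.2612, 0.0073]
ee_rot: [0.848, 1.57, 0.815]
force: [-0.2, -0.1, 0.8]
width: 0.0435
```

```bash
python3 -m inch '0 0 -0.12 0 0 0; 0 0 0 0 0 0; 0 0 0 0 0 0' && python3 -m inch '0 0 0 0 0 0;0 0 0 0 0 0;0 0 0 0 0 0; 0 0 0 0 0 0' 0 40 && python3 -m inch '0 0 0.4 0 0 0;0 0 0.6 0 0 0;0 0 1 0 0 0;0 0 1 0 0 0;0 0 1 0 0 0; 0 0 1 0 0 0;0 0 0 0 0 0; 0 0 0 0 0 0' && python3 lens.py
```

```text
t: 18.6
eef_pos: [0.4478, 0.2609, 0.0032]
ee_rot: [0.867, 1.571, 0.833]
force: [-0.9, 1.1, 0.0]
width: 0.0435
t: 19.1
eef_pos: [0.4477, 0.2609, 0.0031]
ee_rot: [1.664, 1.571, 1.631]
force: [-0.7, 0.3, -0.5]
width: 0.0174
t: 20.1
eef_pos: [0.4473, 0.2605, 0.153]
ee_rot: [2.684, 1.57, 2.65]
force: [-0.5, -0.1, -1.2]
width: 0.0178
yaw -0.0334552526404428 [0.4472 0.2603 0.1525]
[0.83]
8267 [ 0.3833  0.2357 -0.0004] [0.6074 0.2759 0.2325] [0.1598 0.1656 0.1668]
0.3883 y 0.2533 0.2709 mid 0.2621 z 0.1655
0.3983 y 0.253 0.2708 mid 0.2619 z 0.1659
0.4083 y 0.253 0.2708 mid 0.2619 z 0.1659
0.4183 y 0.2423 0.2702 mid 0.2562 z 0.1658
0.4283 y 0.2422 0.2699 mid 0.256 z 0.1657
0.4383 y 0.2517 0.2701 mid 0.2609 z 0.1657
0.4483 y 0.2514 0.2691 mid 0.2603 z 0.1657
0.4583 y 0.2511 0.269 mid 0.26 z 0.1656
0.4783 y 0.2506 0.2675 mid 0.259 z 0.1656
0.4883 y 0.2418 0.2747 mid 0.2582 z 0.1634
0.4983 y 0.2416 0.2759 mid 0.2588 z 0.1606
```

```bash
python3 -m inch '0.4 -0.3 0 0 0 0;0.4 -0.7 0 0 0 0;0.4 -0.8 0 0 0 0;0.4 -0.8 0 0 0 0;0.4 -0.8 0 0 0 0;0.4 -0.8 0 0 0 0;0.4 -0.8 0 0 0 0;0.4 -0.8 0 0 0 0;0.32 -0.8 0 0 0 0;0 -0.8 0 0 0 0;0 -0.63 0 0 0 0;0 0 0 0 0 0' && python3 -m inch '0 0 -0.3 0 0 0;0 0 -0.4 0 0 0;0 0 -0.3 0 0 0;0 0 -0.1 0 0 0;0 0 0 0 0 0;0 0 0 0 0 0;0 0 0 0 0 0' && python3 lens.py; python3 - <<'E'
from h import *
np.set_printoptions(precision=4,suppress=True)
print(arm.get_state())
F={n:arm.grab_frame(n) for n in("scene","top")}
for n,f in F.items():
  save(f,n+"9")
  for t in("loupe","pointer_tip","dish_open","focus_pointer"):
    for q in arm.place_of(f,t)[:1]: print(n,t,round(q["confidence"],2),np.array(q["position"])*[640,400],"depth",depthpt(f,q["position"]),"at.1245",atz(f,q["position"],.1245))
a=cv2.resize(cv2.imread("pics/top9.png")[130:230,270:370],(400,400),interpolation=2)
b=cv2.resize(cv2.imread("pics/scene9.png")[170:270,280:380],(400,400),interpolation=2)
cv2.imwrite("pics/c9.png",np.hstack([a,b]))
E
```

```text
t: 21.7
eef_pos: [0.5532, 0.0185, 0.1526]
ee_rot: [-2.709, 1.57, -2.744]
force: [0.5, 0.8, -1.7]
width: 0.0177
t: 22.58
eef_pos: [0.5535, 0.02, 0.1204]
ee_rot: [0.351, 1.57, 0.318]
force: [-0.2, -0.2, -0.9]
width: 0.0177
yaw -0.033179763131548135 [0.5535 0.02   0.1204]
[0.59]
8322 [0.4896 0.0009 0.0225] [0.6711 0.0356 0.136 ] [0.1272 0.133  0.1342]
0.4946 y 0.0127 0.0306 mid 0.0217 z 0.1329
0.5046 y 0.0124 0.0307 mid 0.0215 z 0.1332
0.5146 y 0.0122 0.0302 mid 0.0212 z 0.1333
0.5246 y 0.012 0.0296 mid 0.0208 z 0.1331
0.5346 y 0.0114 0.0295 mid 0.0205 z 0.1331
0.5446 y 0.0112 0.0293 mid 0.0203 z 0.1332
0.5546 y 0.0109 0.0286 mid 0.0198 z 0.1332
0.5646 y 0.0105 0.0285 mid 0.0195 z 0.1331
0.5846 y 0.0101 0.0275 mid 0.0188 z 0.1331
0.5946 y 0.0011 0.0341 mid 0.0176 z 0.1309
0.6046 y 0.0009 0.0356 mid 0.0183 z 0.1281
{'t': 22.675, 'q': array([ 0.3898,  0.2551, -0.4003, -0.    , -0.9149, -1.9937]), 'qd': array([-0.0014, -0.0006, -0.002 , -0.001 ,  0.0011,  0.0017]), 'joint_efforts': array([  0.0175, -46.1519,  25.1965,   6.0669,  -0.051 ,  -0.0001]), 'eef_pos': array([0.5534, 0.02  , 0.1203]), 'ee_rot': array([0.4507, 1.5703, 0.4175]), 'force': array([ 0.7242, -0.4542, -1.261 ]), 'moment': array([-0.1002,  0.0515, -0.0008]), 'width': 0.017421511262004023}
scene loupe 0.69 [334.976 212.48 ] depth [0.6318 0.0033 0.1288] at.1245 [0.6298 0.0057 0.1245]
scene pointer_tip 0.62 [346.176 213.48 ] depth [0.6192 0.0761 0.0382] at.1245 [0.6584 0.0276 0.1245]
scene dish_open 0.54 [334.016 226.8  ] depth [0.628  0.0051 0.041 ] at.1245 [ 0.6654 -0.0371  0.1245]
scene focus_pointer 0.43 [356.608 222.68 ] depth [0.7134 0.0139 0.142 ] at.1245 [0.7062 0.0237 0.1245]
top pointer_tip 0.19 [475.072 198.52 ] depth [ 0.5661 -0.4514  0.0597] at.1245 [ 0.5555 -0.4298  0.1245]
```

View pics/c9.png

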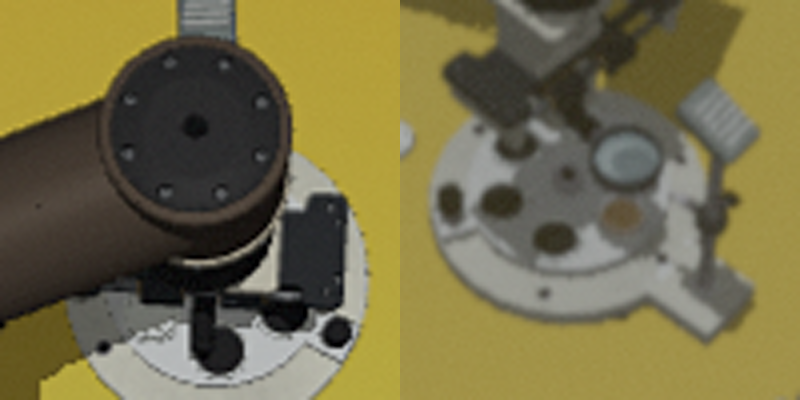

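Scene crop: the lens (625,158) is held out over the tan dish (620,215), clear of the pointer and column. One independent check of the pointer height, from scene-camera depth.

```bash
python3 - <<'E'
from h import *
np.set_printoptions(precision=4,suppress=True,linewidth=150)
for n in("scene","top"):
  f=arm.grab_frame(n);K=f["mtx"];T=f["pose"];d=f["range_z"]
  v,u=np.mgrid[:400,:640]
  P=np.stack([(u-K[0,2])/K[0,0]*d,-(v-K[1,2])/K[1,1]*d,-d],-1)@T[:3,:3].T+T[:3,3]
  x,y,z=np.moveaxis(P,-1,0)
  m=(x>.664)&(x<.735)&(abs(y-.02)<.025)&(z>.06)&(z<.2)&(d>0)
  o=np.argsort(x[m]);print(n,m.sum());print(P[m][o][:60])
  L=(np.hypot(x-.6238,y-.0176)<.036)&(z>.1)&(z<.15)&(d>0);print("lens",L.sum(),P[L].min(0) if L.any() else "",P[L].max(0) if L.any() else "",np.median(P[L],0))
  for q in arm.masks_of(f,"dish_open")[:1]:
    k=q["mask"]&(z>.03)&(z<.06);print("dish",q["confidence"],k.sum(),np.median(P[k],0),(P[k].min(0)+P[k].max(0))/2)
E
```

```text
scene 159
[[0.6714 0.0168 0.1286]
 [0.6743 0.0183 0.1299]
 [0.6762 0.0163 0.1283]
 [0.6775 0.0197 0.1262]
 [0.6803 0.0212 0.1274]
 [0.6809 0.0157 0.128 ]
 [0.6829 0.0136 0.1266]
 [0.6831 0.0181 0.1278]
 [0.6852 0.0205 0.1273]
 [0.6853 0.0157 0.1269]
 [0.6872 0.023  0.1267]
 [0.6874 0.0181 0.1265]
 [0.6893 0.0207 0.1257]
 [0.69   0.0151 0.1266]
 [0.6924 0.0219 0.1275]
 [0.6929 0.0165 0.128 ]
 [0.6937 0.0207 0.1245]
 [0.6938 0.0158 0.1241]
 [0.6982 0.0198 0.1299]
 [0.699  0.0142 0.131 ]
 [0.7017 0.0204 0.1327]
 [0.7035 0.0133 0.1364]
 [0.7035 0.0433 0.1219]
 [0.7035 0.0138 0.1304]
 [0.7039 0.018  0.132 ]
 [0.7055 0.0164 0.1297]
 [0.7069 0.0439 0.1246]
 [0.707  0.0096 0.1328]
 [0.7072 0.0173 0.1523]
 [0.7073 0.0176 0.1993]
 [0.7079 0.0174 0.142 ]
 [0.7079 0.0168 0.1482]
 [0.7081 0.0176 0.1898]
 [0.7081 0.0416 0.1337]
 [0.7082 0.009  0.1236]
 [0.7086 0.0158 0.0938]
 [0.7086 0.0168 0.0811]
 [0.7088 0.0088 0.1187]
 [0.7088 0.0124 0.1317]
 [0.709  0.0148 0.1011]
 [0.7091 0.0167 0.076 ]
 [0.7092 0.0073 0.1319]
 [0.7093 0.0359 0.1297]
 [0.7096 0.015  0.09  ]
 [0.7097 0.0169 0.1764]
 [0.7098 0.0169 0.0645]
 [0.7099 0.0146 0.1997]
 [0.7099 0.015  0.1411]
 [0.7101 0.0153 0.1889]
 [0.7104 0.0155 0.0727]
 [0.7104 0.0154 0.1839]
 [0.7106 0.0147 0.1366]
 [0.7106 0.0167 0.167 ]
 [0.7109 0.0432 0.1347]
 [0.7112 0.0174 0.1508]
 [0.7112 0.0164 0.1626]
 [0.7113 0.0433 0.1295]
 [0.7113 0.017  0.1011]
 [0.7117 0.0137 0.1332]
 [0.7118 0.0377 0.1304]]
lens 268 [ 0.5889 -0.0131  0.1158] [0.6552 0.0473 0.1389] [0.6255 0.0161 0.1286]
dish 0.6 93 [0.6221 0.0173 0.0437] [0.6224 0.0168 0.0446]
top 0
[]
lens 0   [nan nan nan]
dish 0.61 617 [ 0.5068 -0.0025  0.0369] [0.5081 0.0013 0.0434]
  return _methods._mean(a, axis=axis, dtype=dtype,
  ret = um.true_divide(
```

```bash
python3 -c "
from station import arm
s=arm.get_state();print(s['t'],s['eef_pos'],s['width'],abs(s['qd']).max());print(arm.job_done())"
```

```text
23.375 [0.55334441 0.01996444 0.12006322] 0.0176573405257198 0.0020900202306560027
the job is handed in; nothing more can be done
None
```

I pulled the knob up about 11 mm and swung the turntable +60° so the open dish sits at the reading place. I then let the plunger drop and picked up the hand lens by its handle, 70 mm behind the lens centre. The job was handed in at 23.4 s with the lens held over the dish; no verdict was reported.

My last checks:
- **Plunger:** home. The knob top reads 0.0741 m, the same as before I pulled it.
- **Open dish:** seen at about (0.622, 0.017) from the scene camera and (0.6237, 0.0185) from the wrist camera. The computed reading place is (0.6225, 0.0165).
- **Lens centring:** the lens is at about (0.624, 0.018), within roughly 3 mm of the dish centre.
- **Lens level:** handle height is constant to about 0.4 mm over 90 mm.
- **Lens height:** mid-rim is 0.125 m. Depth readings put the pointer at 0.124 m (wrist camera) and 0.1255 m (scene camera).
- **Contact:** the scene picture shows the lens clear of the pointer and column.

Some readings disagreed:
- The trained network's pointer-tip position in the scene and top pictures was off by up to about 14 mm in the final scene view. At the end the arm hid the pointer from the top camera.
- Triangulating the tip gave 0.129 m from scene and top, and about 0.121 m from the two wrist views, so I used the depth readings instead.
- In the last top view the dish was hidden and the network marked something else, so I ignored that.

I did not measure the bystanders again at the end. The arm's path kept clear of them and I noticed none displaced in the pictures.

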